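# Set out the weighing place

## Task

Set out the weighing place for the next ashing: put the open porcelain crucible gently and upright on the middle of the balance pan and seat its lid on top of it. Complete the row with the steel check weight and the sample jar, each upright in the middle of one of the two cork coasters, so that the check weight stands between the balance and the jar. Leave the flask, the wash bottle and the pipette-tip box where they are.

Things in the scene. Friction and masses are not known exactly. Their poses are not given: they have to be found in the camera images.
- balance: Low white laboratory balance, fixed, at the left or right end of a row with the two coasters. Housing 56 mm high, with a grey display end about 70 mm high away from the robot. Flat round steel pan 110 mm across, top 75 mm above the bench. Origin: on the bench under the pan's centre; z up, x towards the display (housing reaches 65 mm to -x, 135 to +x, 80 to either y side).
- coaster_mid: Round flat cork coaster, 90 mm across, 4 mm thick, lying fixed on the bench. Origin: centre of its underside on the bench; z up. This is the coaster next to the balance, in the middle of the row.
- coaster_end: Round flat cork coaster, 90 mm across, 4 mm thick, lying fixed on the bench. Origin: centre of its underside on the bench; z up. This is the coaster at the far end of the row from the balance. It looks just like the other one; only its place tells them apart.
- crucible: White porcelain crucible, open at the top, 60 mm tall, slightly tapered: outside 42 mm across at the foot, 49 mm at 20 mm up, 52 mm at the rim; wall 3 mm, so the mouth is 46 mm across. About 0.1 kg. Stands upright. Origin: centre of its underside; z up out of the mouth.
- lid: White porcelain crucible lid: disc 60 mm across, 5 mm thick; below it a centring plug 32 mm across, 5 mm deep, that enters the crucible's mouth; on top a round grip post 18 mm across, 30 mm tall. About 0.05 kg, stands on its plug. Origin: centre of the plug's underside, z up; disc top at 10 mm, post top at 40 mm. Seated, its origin is 55 mm above the crucible's.
- weight: Bare steel check weight of about 0.5 kg, standing upright: cylinder 38 mm across and 45 mm high, then a neck 16 mm across and a head 26 mm across (60 to 68 mm up); 70 mm tall in all. Origin: centre of its underside; z up.
- jar: Closed squat sample jar of amber glass with a white cap and a plain paper label, 60 mm across, 70 mm tall, about 0.2 kg, standing upright. Can be gripped round its body at half height. Origin: centre of its underside; z up.
- flask: Bystander: green-tinted conical flask, 82 mm across its foot, 122 mm tall, standing loose at one side of the work. Origin: centre of its underside. Not to be moved.
- wash_bottle: Bystander: white plastic wash bottle with a red cap, 64 mm across, 160 mm tall, standing loose at the other side of the work. Origin: centre of its underside. Not to be moved.
- tip_box: Bystander: grey box of yellow pipette tips, 70 x 90 mm, 51 mm tall, lying loose beyond the row as seen from the robot. Origin: centre of its underside. Not to be moved.
Mind the look-alikes: they are no part of the job. What is shaped like the coaster_end but blue or yellow is not meant.

How it is judged:
By the outcome, as a careful person would: the job done as asked, in the order asked, and still so for the second after the job is handed in, with the robot touching nothing.
It also fails if it takes over 109 s, if anything falls off the work surface, if the arm or the gripper's body presses on something with over 40 N, if the wrist force passes 120 N, or if a joint passes its speed limit or range.

## Robot

A 6-joint arm with a two-finger parallel gripper is mounted at the origin on the work surface. World frame = base frame: x ahead of the robot, y to its left, z up, the work surface at z = 0. Lengths are in mm, angles in rad, forces in N, time in s.
With the tool pointing down it reaches from about 325 to 775 mm from the base axis. Payload 9.3 kg.
Tool frame: the origin (TCP) lies between the finger pads; the fingertips stand 25 mm ahead of it and the grasp point (between the pads) lies 6 mm ahead of it; z points along the fingers, x is the direction in which the jaws open and shut, and the axes are right-handed (so a half turn about z gives the same grasp; the last joint's range is limited). The gripper opens to 85 mm and grips with 20 to 120 N. Pads are 22 mm wide; open, the fingers measure 114 mm over their backs; the gripper's body (76 mm by 85 mm) begins 54 mm behind the grasp point. The pads swing forward as they close: fully open they stand 13 mm farther back than shut.
Start: joints at [1.189, 0.259, 0.021, 1.334, 0, 1.418], TCP at [124.746, 535.663, 256.279] pointing down, gripper open.
Joint ranges: [-3.04, 3.04], [-0.91, 1.82], [-1.04, 1.36], [-1.92, 1.95], [-1.52, 1.45], [-3.14, 3.14]. Speed limits (rad/s): [2.22, 2.22, 2.79, 3.14, 3.14, 3.14].

## Interface

Orientations are given as [roll, pitch, yaw] about the fixed x, y, z axes, in that order (R = Rz(yaw) Ry(pitch) Rx(roll)).
In Python, from workcell import ctrl gives the robot as it stands. Calls block until the motion is done:
- ctrl.move_to(position, orientation): joint-space move of the TCP to a pose.
- ctrl.move_straight(position, feed=150, frame=None): straight line of the TCP; frame=None keeps the orientation; feed is the mean speed in mm/s.
- ctrl.move_joints(angles): joint-space move.
- ctrl.set_gripper(opening, force=None): finger opening in mm; force is the grip in N (None keeps the last); returns when the fingers have stopped.
- ctrl.wait(seconds).
- ctrl.inverse_kinematics(position, orientation): joint angles nearest the present ones, or None.
- ctrl.read_state(): the state.
- ctrl.get_image(name): name is "side" or "top"; returns a dict with "color" (384x512x3 uint8, red, green, blue), "range_z" (384x512 float32, mm along the optical axis (not along the pixel's ray), 0 where there is no reading), "fovy" (degrees; the focal length in pixels is half the picture's height over the tangent of half this angle, whatever the lens; pixels are square), "cx", "cy" (the principal point, pixels), "T" (4x4, takes a point from camera to world coordinates). Camera axes: x right, y down, z forward; pixel columns grow to the right and rows downward; lengths in mm; the calibration is good to about 2 mm. A picture is of the moment at which its call begins.
A pose or a line that the arm cannot do raises ctrl.PlanningError and nothing moves.
- ctrl.job_done(): hands the job in, once; it reports no verdict.
The state is a dict: "clock": time; "joints": joint angles; "joint_vel": joint speeds; "tau": joint torques, N m; "position": TCP position; "ee_rot": TCP orientation; "ft_force": force on the tool from outside, world axes, zero at the start; "torque": the same for the moment, N m; "finger_gap": finger opening in mm.
Only numpy, scipy, OpenCV 4.12 (cv2) and the standard library are available. Lean on these libraries where they do the work, as an engineer would, in place of code of your own. Each camera call takes 0.05 s, during which the arm holds its last target.

## Working session

There is one attempt and no reset: what is moved stays moved. The work goes in short steps, each a Python script; the robot and the scene stay as the last script left them, time stands still between calls to the robot, and variables do not carry over. Pictures are saved under pics/ and viewed, and the job is handed in when it is done.

```bash
ls; mkdir -p pics; python3 - <<'E'
from workcell import ctrl
import cv2,pickle
s=ctrl.read_state();print(s)
for n in("top","side"):
    im=ctrl.get_image(n);pickle.dump(im,open(f"{n}0.pkl","wb"))
    cv2.imwrite(f"pics/{n}0.png",cv2.resize(im["color"][:,:,::-1],(800,600)))
    print(n,im["fovy"],im["cx"],im["cy"],im["T"].round(3).tolist(),(im["range_z"]==0).mean())
E
```

```text
pics
{'clock': 0.0, 'joints': array([1.18942676e+00, 2.59173321e-01, 2.07497306e-02, 1.33369252e+00,
       1.01116735e-05, 1.41820015e+00]), 'joint_vel': array([ 0.00184847,  0.00122838,  0.00116342, -0.00020268,  0.00162962,
        0.00082994]), 'tau': array([ 1.33988193e-03, -5.55628967e+01,  3.44535470e+01,  1.34172424e-02,
       -2.91492524e-04, -4.26030198e-06]), 'position': array([124.6356763, 535.433476 , 255.6716624]), 'ee_rot': array([-3.14138205e+00,  1.30290895e-03,  1.34202307e+00]), 'ft_force': array([-0.05847615, -0.42480244,  0.03737183]), 'torque': array([-0.00177721,  0.02676195, -0.03507402]), 'finger_gap': 85.4941225665376}
top 46.55714967649299 260.77669952238216 185.73926974528143 [[0.01, -0.983, 0.184, 364.987], [-1.0, -0.006, 0.026, -18.988], [-0.024, -0.184, -0.983, 1363.148], [0.0, 0.0, 0.0, 1.0]] 0.0039011637369791665
side 42.58010209762503 251.89304123241448 192.72824476654802 [[-0.9, -0.222, 0.374, 6.281], [-0.435, 0.425, -0.794, 1293.406], [0.017, -0.877, -0.479, 831.829], [0.0, 0.0, 0.0, 1.0]] 0.0037943522135416665
```

View pics/top0.png

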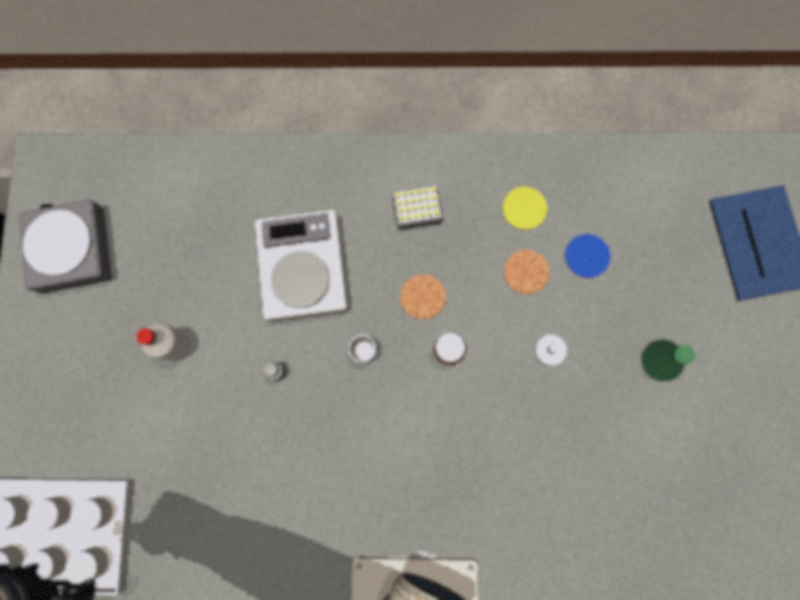

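View pics/side0.png

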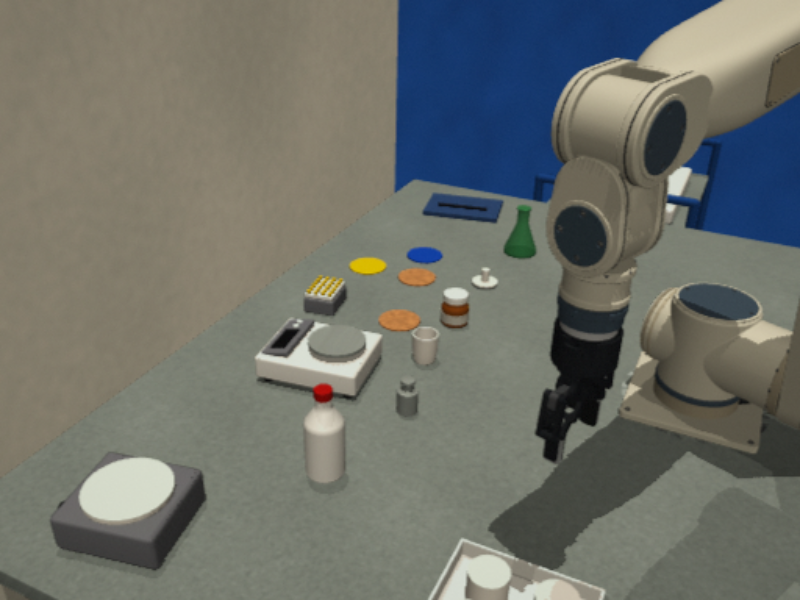

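The top view (800x600) shows the balance pan at (300,279), cork coasters at (423,297) and (527,272), crucible at (363,349), jar at (450,348), lid at (551,350) and weight at (274,371). There are also blue (588,256) and yellow (525,208) decoy discs. The two cork-coloured discs fit the description, with the one nearer the balance as mid. Next I'll confirm that in a crop and measure.

```bash
cat > h.py <<'E'
import numpy as np,cv2
def cloud(im):
    H,W=im["range_z"].shape
    f=H/2/np.tan(np.radians(im["fovy"]/2))
    u,v=np.meshgrid(np.arange(W),np.arange(H))
    z=im["range_z"].astype(float)
    P=np.stack([(u-im["cx"])/f*z,(v-im["cy"])/f*z,z],-1)
    P=P@im["T"][:3,:3].T+im["T"][:3,3]
    P[z==0]=np.nan
    return P
def proj(im,p):
    f=im["range_z"].shape[0]/2/np.tan(np.radians(im["fovy"]/2))
    c=np.linalg.inv(im["T"])@np.r_[p,1]
    return c[0]/c[2]*f+im["cx"],c[1]/c[2]*f+im["cy"]
def circ(xy):
    A=np.c_[2*xy,np.ones(len(xy))];s=np.linalg.lstsq(A,(xy**2).sum(1),rcond=None)[0]
    return s[0],s[1],np.sqrt(s[2]+s[0]**2+s[1]**2)
E
python3 - <<'E'
from h import *
import pickle
names=dict(pan=(300,279),mid=(423,297),end=(527,272),cru=(363,349),jar=(450,348),lid=(551,350),wt=(274,371),flask=(670,358),wash=(157,340),tip=(418,207))
cs={}
for n in("top","side"):
    im=pickle.load(open(n+"0.pkl","rb"));P=cloud(im)
    b=P[P[...,2]<15]; b=b[(b[:,0]>350)&(b[:,0]<750)&(abs(b[:,1])<400)]
    print(n,"bench z",np.median(b[:,2]),b[:,2].std())
    for k,(u,v) in names.items():
        if n=="top":
            p=P[int(v/1.5625),int(u/1.5625)]; cs[k]=p
        c=cs[k]; r=dict(pan=120,tip=70,flask=60).get(k,48)
        m=(np.hypot(P[...,0]-c[0],P[...,1]-c[1])<r)&(P[...,2]>12)
        q=P[m]
        if len(q)<5: print(k,c.round(1),len(q));continue
        h=np.nanpercentile(q[:,2],98); t=q[q[:,2]>h-6]
        print(k,c.round(1),len(q),"h",h.round(1),"mid bbox",((q.min(0)+q.max(0))/2)[:2].round(1),"ext",(q.max(0)-q.min(0)).round(1),"topmean",t.mean(0).round(1),len(t))
im=pickle.load(open("top0.pkl","rb"))
cv2.imwrite("pics/crop.png",cv2.resize(im["color"][110:260,150:400,::-1],None,fx=3.2,fy=3.2,interpolation=cv2.INTER_CUBIC))
E
```

```text
top bench z 1.161849125412573 3.1718092656517687
pan [628.2 218.1  75.6] 3167 h 79.7 mid bbox [651.  222.3] ext [193.7 177.3  70.7] topmean [630.3 220.9  76.7] 844
mid [606.2 -12.3   4. ] 1
end [ 659.1 -220.6   -1.6] 6 h 13.0 mid bbox [ 657.7 -223.4] ext [47.6 70.8  1. ] topmean [ 666.1 -224.4   12.6] 6
cru [503.3 103.3   2.2] 130 h 65.0 mid bbox [498.9 100.6] ext [50.3 48.4 54. ] topmean [499. 102.  62.] 44
jar [501.1 -65.7  64.7] 336 h 75.6 mid bbox [499.8 -63.7] ext [56.  59.4 64.9] topmean [501.2 -63.7  72.2] 175
lid [ 499.4 -255.7   38.2] 144 h 44.0 mid bbox [ 503.5 -260.4] ext [57.9 54.7 34.9] topmean [ 503.9 -259.1   41.5] 25
wt [454.4 261.9  70. ] 152 h 75.0 mid bbox [458.5 270.4] ext [37.1 36.7 68.2] topmean [458.9 269.7  71.9] 32
flask [ 481.8 -460.3   88.8] 641 h 126.7 mid bbox [ 485.6 -473.5] ext [ 77.9  76.2 117.4] topmean [ 486.4 -474.2  124.2] 112
wash [504.3 462.5 129.9] 621 h 162.4 mid bbox [506.6 460.2] ext [ 61.4  82.  153.2] topmean [507.7 473.6 160. ] 87
tip [779.1  -2.2  47.7] 689 h 55.9 mid bbox [783.8  -0. ] ext [80.2 97.5 45.9] topmean [784.5  -2.   52.7] 165
[... 318 characters left out ...]
.9  58.7] 64
jar [501.1 -65.7  64.7] 373 h 72.5 mid bbox [499.7 -58.4] ext [58.7 61.3 63.1] topmean [501.6 -58.4  70. ] 106
lid [ 499.4 -255.7   38.2] 52 h 41.9 mid bbox [ 501.9 -254. ] ext [52.7 62.7 32. ] topmean [ 503.4 -256.6   40.2] 13
wt [454.4 261.9  70. ] 258 h 70.1 mid bbox [458.  275.4] ext [38.4 39.7 59.1] topmean [458.2 275.   67.7] 49
flask [ 481.8 -460.3   88.8] 383 h 123.3 mid bbox [ 484.8 -462.3] ext [ 80.8  73.6 112.6] topmean [ 486.6 -470.6  122.3] 30
wash [504.3 462.5 129.9] 1268 h 160.3 mid bbox [506.4 483. ] ext [ 61.9  54.4 150.6] topmean [506.9 478.4 159. ] 93
tip [779.1  -2.2  47.7] 463 h 53.8 mid bbox [783.2   6.6] ext [82.6 98.4 44.4] topmean [784.1   5.7  50.9] 114
```

View pics/crop.png

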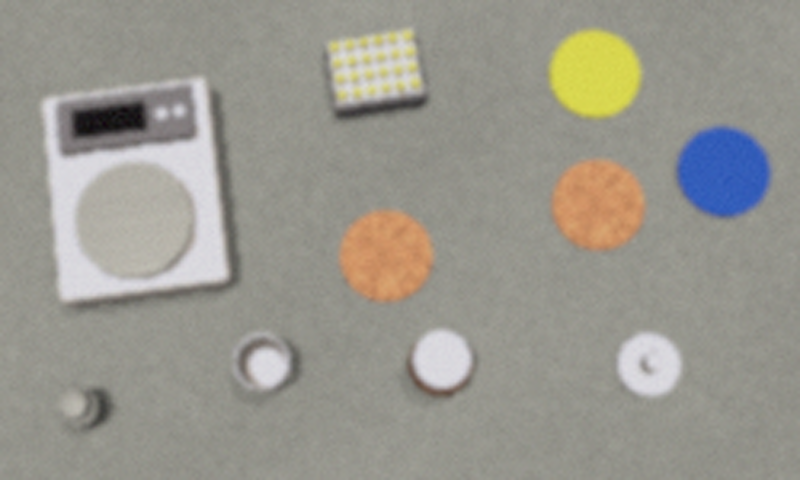

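The crop confirms it: the two cork discs are at (387,255) and (598,205), while blue and yellow are separate, so mid is the one next to the balance. The two cameras differ by about 5 mm in y, so I'll refine with plane intersections and later calibrate against a self-centring grasp.

```bash
cat >> h.py <<'E'
def ray(im,uv,zp):
    f=im["range_z"].shape[0]/2/np.tan(np.radians(im["fovy"]/2))
    uv=np.atleast_2d(np.asarray(uv,float))
    d=np.c_[(uv-[im["cx"],im["cy"]])/f,np.ones(len(uv))]@im["T"][:3,:3].T
    o=im["T"][:3,3]
    return (o+d*((zp-o[2])/d[:,2])[:,None])[:,:2]
def blob(im,mask,near,zp,rad=None):
    n,l,s,c=cv2.connectedComponentsWithStats(mask.astype(np.uint8))
    u,v=[int(round(x)) for x in near]
    i=l[v,u]
    if i==0:return None
    cn=max(cv2.findContours((l==i).astype(np.uint8),cv2.RETR_EXTERNAL,cv2.CHAIN_APPROX_NONE)[0],key=len)[:,0]
    xy=ray(im,cn,zp)
    return np.round(circ(xy),1),np.round((xy.min(0)+xy.max(0))/2,1)
E
python3 - <<'E'
from h import *
import pickle
for n in("top","side"):
    im=pickle.load(open(n+"0.pkl","rb"));c=im["color"]
    hsv=cv2.cvtColor(c,cv2.COLOR_RGB2HSV)
    print(n)
    cork=(hsv[...,0]>4)&(hsv[...,0]<20)&(hsv[...,1]>90)&(hsv[...,2]>120)
    for k,p in dict(mid=(606,-12,4),end=(657,-222,4)).items():
        print(k,blob(im,cork,proj(im,p),4))
    for k,p in dict(pan=(629,223,75),cap=(501,-61,70),lid=(525,-258,10),panel=(570,223,56),bench=(560,60,0)).items():
        u,v=[int(round(x)) for x in proj(im,p)];print(k,u,v,hsv[v,u],c[v,u])
    # pan from range: z between 70 and 82
    P=cloud(im)
    white=(c.min(-1)>175)
    for k,p in dict(cap=(501,-61,70)).items(): print(k,blob(im,white,proj(im,p),70))
    m=(P[...,2]>66)&(np.hypot(P[...,0]-629,P[...,1]-223)<62)
    xy=P[m][:,:2]; print("pan range pts",len(xy),xy.mean(0), np.median(P[m][:,2]))
    d=(np.hypot(P[...,0]-652,P[...,1]-223)<125)&(P[...,2]>40)
    cn=np.argwhere(d)[:,::-1]
    r=cv2.minAreaRect(ray(im,cn,56).astype(np.float32));print("housing",r)
E
```

```text
top
mid (array([607.9, -13. ,  42.8]), array([608. , -12.3]))
end (array([ 659.3, -218.2,   42.8]), array([ 659.7, -218.3]))
pan 190 178 [ 18  18 182] [182 177 169]
cap 286 222 [120   3 220] [217 217 220]
lid 351 217 [126   6 221] [217 216 221]
panel 191 198 [120   7 218] [212 212 218]
bench 246 205 [ 24   9 144] [144 143 139]
cap (array([502.1, -64.5,  24.6]), array([502.1, -64. ]))
pan range pts 1064 [628.14141373 220.78590464] 75.83955149301653
housing ((661.1686401367188, 224.20948791503906), (201.77047729492188, 160.31875610351562), 7.932709693908691)
side
mid (array([607.6,  -9.4,  44.1]), array([606.5,  -9.2]))
end (array([ 658.7, -214.3,   43.1]), array([ 659.6, -214.9]))
pan 215 217 [ 35  23 144] [142 144 131]
cap 291 188 [ 45  11 223] [218 223 213]
lid 304 178 [ 37  20 222] [218 222 205]
panel 233 227 [ 28  17 213] [213 212 199]
bench 259 218 [ 40  25 123] [119 123 111]
cap (array([501.8, -62. ,  23.6]), array([502.3, -62.4]))
pan range pts 634 [626.35077963 227.70289941] 74.93607271293166
housing ((657.1376342773438, 236.92044067382812), (206.14083862304688, 189.86721801757812), 7.742634296417236)
```

```bash
python3 - <<'E'
from h import *
import pickle
for n in("top","side"):
    im=pickle.load(open(n+"0.pkl","rb"));c=im["color"];P=cloud(im)
    hsv=cv2.cvtColor(c,cv2.COLOR_RGB2HSV)
    v=cv2.GaussianBlur(hsv[...,2],(3,3),0)
    reg=np.hypot(P[...,0]-629,P[...,1]-223)<72
    thr=200 if n=="top" else 180
    m=cv2.morphologyEx(((v<thr)&reg).astype(np.uint8),cv2.MORPH_OPEN,np.ones((5,5)))
    print(n,"pan",blob(im,m,proj(im,(629,223,75)),75))
    for k,p,h in(("cru",(499,103,60),60),("wt",(458,272,68),70),("lid",(503,-257,10),10)):
        q=np.array(proj(im,p)).round().astype(int); 
        s=c[max(0,q[1]-28):q[1]+28,q[0]-28:q[0]+28,::-1]
        cv2.imwrite(f"pics/{n}_{k}.png",cv2.resize(s,(256,256),interpolation=cv2.INTER_NEAREST)); print(k,q)
cv2.imwrite("pics/six.png",np.vstack([np.hstack([cv2.imread(f"pics/{n}_{k}.png") for k in("cru","wt","lid")]) for n in("top","side")]))
from workcell import ctrl
for p in [(500,103),(629,223),(458,272),(608,-12),(659,-218),(502,-62),(503,-257)]:
    print(p,[None if (j:=ctrl.inverse_kinematics([*p,z],[np.pi,0,y])) is None else j.round(2).tolist() for z in(40,230) for y in(np.pi/2,)])
E
```

```text
top pan (array([626.3, 217.6,  55.3]), array([625.7, 217. ]))
cru [230 222]
wt [172 236]
lid [351 224]
side pan (array([618.5, 234.4,  60.6]), array([619.5, 234. ]))
cru [272 213]
wt [261 242]
lid [310 180]
(500, 103) [[0.04, 0.36, -0.44, 0.78, 0.0, 0.04], [0.04, 0.2, -0.12, 1.25, 0.0, 0.04]]
(629, 223) [[0.22, 0.58, -0.04, 0.96, 0.0, 0.22], [0.22, 0.47, 0.28, 1.38, 0.0, 0.22]]
(458, 272) [[0.38, 0.39, -0.39, 0.8, 0.0, 0.38], [0.38, 0.24, -0.07, 1.26, 0.0, 0.38]]
(608, -12) [[-0.16, 0.49, -0.2, 0.88, 0.0, -0.16], [-0.16, 0.37, 0.11, 1.32, 0.0, -0.16]]
(659, -218) [[-0.44, 0.62, 0.04, 0.99, 0.0, -0.44], [-0.44, 0.52, 0.36, 1.41, 0.0, -0.44]]
(502, -62) [[-0.29, 0.35, -0.45, 0.77, 0.0, -0.29], [-0.29, 0.19, -0.13, 1.24, 0.0, -0.29]]
(503, -257) [[-0.62, 0.43, -0.31, 0.83, 0.0, -0.62], [-0.62, 0.29, 0.0, 1.28, 0.0, -0.62]]
```

View pics/six.png

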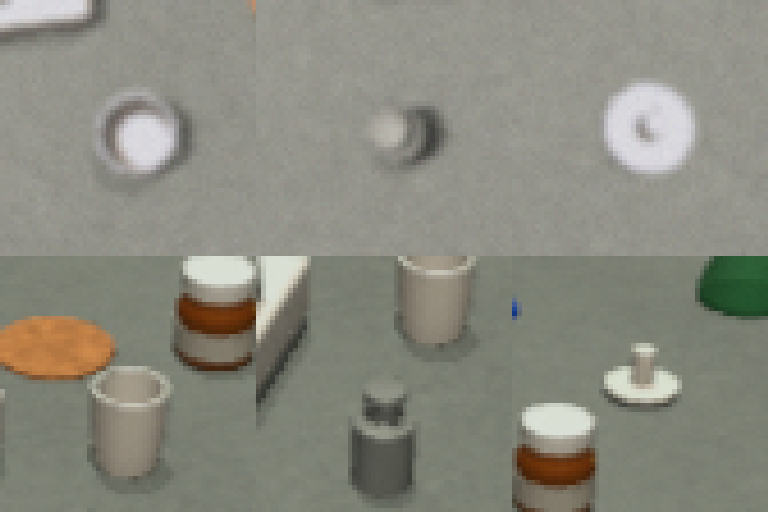

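```bash
cat >> h.py <<'E'
from workcell import ctrl
Y=[np.pi,0,np.pi/2]; X=[np.pi,0,0]
def st(t=""):
    s=ctrl.read_state();print(t,"t",round(s["clock"],1),"p",s["position"].round(1),"rpy",s["ee_rot"].round(3),"F",s["ft_force"].round(1),"gap",round(s["finger_gap"],1));return s
def shot(n,name):
    import pickle
    im=ctrl.get_image(n);pickle.dump(im,open(name+".pkl","wb"));cv2.imwrite(f"pics/{name}.png",cv2.resize(im["color"][:,:,::-1],(800,600)));return im
E
python3 - <<'E'
from h import *
ctrl.move_to([499.5,103.5,230],Y);st("above")
ctrl.move_straight([499.5,103.5,90],feed=250);st()
shot("side","s1")
E
```

```text
above t 2.2 p [499.4 104.1 230.1] rpy [ 3.142 -0.     1.572] F [ 0.  -0.4  0.2] gap 85.3
 t 2.9 p [500.  103.9  90.8] rpy [ 3.141 -0.     1.571] F [ 0.2 -0.1 -0.1] gap 85.2
```

View pics/s1.png

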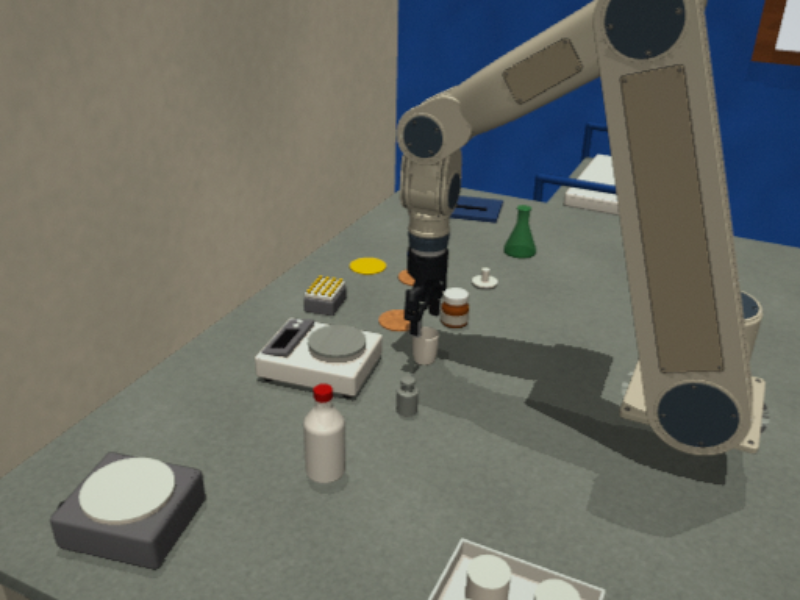

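The gripper straddles the crucible at (425,345). Next I'll centre it in y, then x.

```bash
python3 - <<'E'
from h import *
ctrl.move_straight([499.5,103.5,38],feed=80);st("down")
ctrl.set_gripper(40,20);st("gripY")
ctrl.set_gripper(78,20)
ctrl.move_straight([499.5,103.5,95],feed=150)
ctrl.move_to([499.5,103.5,95],X);st("rot")
shot("side","s2")
ctrl.move_straight([499.5,103.5,38],feed=80)
ctrl.set_gripper(40,20);st("gripX")
ctrl.set_gripper(78,20);st("open")
ctrl.move_straight([499.5,103.5,180],feed=250)
ctrl.move_to([420,380,260],X);st("away")
shot("top","t3");shot("side","s3")
E
```

```text
down t 3.7 p [499.8 103.5  38.4] rpy [ 3.141 -0.     1.571] F [-0.4 -0.   0.2] gap 85.4
gripY t 4.1 p [499.9 103.4  38.5] rpy [3.141 0.    1.571] F [-0.4 -1.3  6.2] gap 51.2
rot t 6.4 p [499.3 103.5  94.5] rpy [3.142e+00 1.000e-03 1.000e-03] F [ 0.3 -1.  -1.7] gap 78.1
gripX t 7.7 p [499.7 103.5  38.5] rpy [-3.142e+00 -1.000e-03  0.000e+00] F [-1.7 -0.4  6.1] gap 49.6
open t 8.1 p [499.5 103.5  37.9] rpy [-3.142  0.    -0.   ] F [-0.5 -0.3 -0.7] gap 78.1
away t 10.0 p [420.3 379.2 259.1] rpy [ 3.14e+00  1.00e-03 -1.00e-03] F [-0.1 -0.8 -0.6] gap 78.1
```

View pics/t3.png

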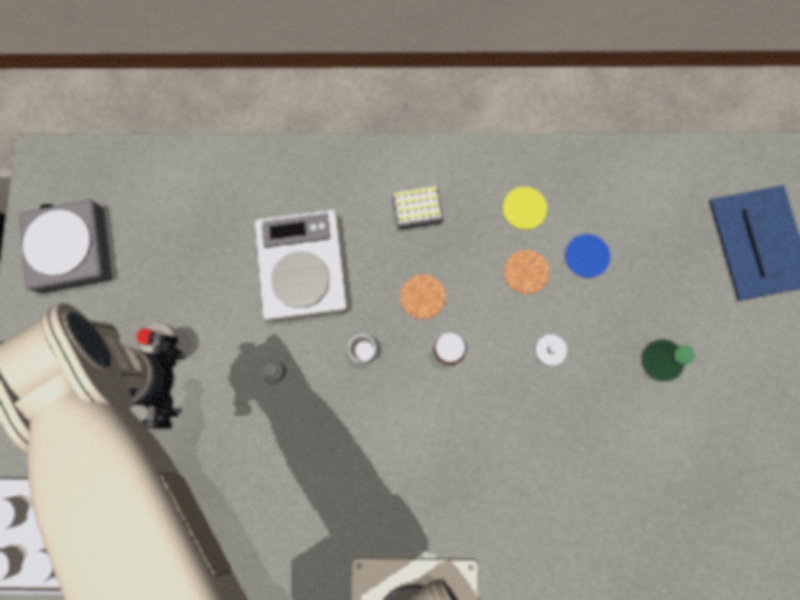

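```bash
cat >> h.py <<'E'
def ringfit(im,x0,y0,z,rin,rout,ch=None,span=12,sgn=1):
    from scipy.optimize import minimize
    g=im["color"].astype(np.float32)
    g=g.mean(-1) if ch is None else g@np.float32(ch)
    g=cv2.GaussianBlur(g,(0,0),0.7)
    a=np.linspace(0,2*np.pi,180,endpoint=False)
    f=im["range_z"].shape[0]/2/np.tan(np.radians(im["fovy"]/2));Ti=np.linalg.inv(im["T"])
    def samp(x,y,r):
        p=np.c_[x+r*np.cos(a),y+r*np.sin(a),np.full_like(a,z),np.ones_like(a)]@Ti.T
        u=p[:,0]/p[:,2]*f+im["cx"];v=p[:,1]/p[:,2]*f+im["cy"]
        return cv2.remap(g,u.astype(np.float32)[None],v.astype(np.float32)[None],cv2.INTER_LINEAR)[0]
    def cost(p): return -sgn*(np.clip(sgn*(samp(*p,rin)-samp(*p,rout)),-60,60)*sgn).mean()
    best=min(((cost((x0+i,y0+j)),x0+i,y0+j) for i in range(-span,span+1,2) for j in range(-span,span+1,2)))
    r=minimize(cost,best[1:],method="Nelder-Mead",options=dict(initial_simplex=[[best[1],best[2]],[best[1]+1.5,best[2]],[best[1],best[2]+1.5]]))
    return r.x.round(1),round(-r.fun,1)
E
python3 - <<'E'
from h import *
import pickle
for n in("t3","s3"):
    im=pickle.load(open(n+".pkl","rb"));print(n)
    print("cru",ringfit(im,499.5,103.5,60,24.5,29),ringfit(im,499.5,103.5,60,24.5,20))
    print("mid",ringfit(im,608,-11,4,42,48,(1,0,-1)),"end",ringfit(im,659,-216,4,42,48,(1,0,-1)))
    print("pan",ringfit(im,627,221,75,52,58,sgn=-1))
    print("jar",ringfit(im,502,-62,70,26,32),ringfit(im,502,-62,70,24,30))
    print("lid",ringfit(im,503,-257,10,27.5,33))
    print("wt", ringfit(im,458,272,68,11,15,sgn=-1),ringfit(im,458,272,45,17,21,sgn=-1),ringfit(im,458,272,0,17,21,sgn=-1))
E
```

```text
t3
cru (array([500. , 101.9]), np.float64(22.8)) (array([499.9, 102.1]), np.float64(1.4))
mid (array([608.1, -13.1]), np.float64(56.5)) end (array([ 659.6, -218.2]), np.float64(56.5))
pan (array([625.9, 217.3]), np.float64(28.7))
jar (array([501.7, -64.2]), np.float64(41.9)) (array([500.2, -64.2]), np.float64(53.1))
lid (array([ 504.3, -262.4]), np.float64(40.4))
wt (array([469.9, 290.1]), np.float64(1.7)) (array([455.2, 261.2]), np.float64(4.9)) (array([458.1, 269.9]), np.float64(4.8))
s3
cru (array([498.7, 103.3]), np.float64(15.3)) (array([510.8,  66.2]), np.float64(15.2))
mid (array([606.3,  -9.3]), np.float64(48.7)) end (array([ 655.9, -199.5]), np.float64(6.1))
pan (array([615.6, 243.9]), np.float64(36.0))
jar (array([502.4, -61. ]), np.float64(24.8)) (array([501.4, -63. ]), np.float64(28.4))
lid (array([ 503.6, -259.9]), np.float64(35.6))
wt (array([456.8, 275.5]), np.float64(13.6)) (array([456.9, 275.8]), np.float64(11.7)) (array([451.4, 280. ]), np.float64(3.1))
```

```bash
python3 - <<'E'
from h import *
import pickle
im=pickle.load(open("side0.pkl","rb"))
print(ringfit(im,626,220,75,51,59,sgn=-1,span=7),ringfit(im,626,220,75,53,57,sgn=-1,span=7))
print(proj(im,(625.5,219,75)),ray(im,(215.7,219.5),75))
c=im["color"][185:260,150:260,::-1]
b=cv2.resize(c,None,fx=7,fy=7,interpolation=cv2.INTER_CUBIC)
for (x,y),col in(((625.5,219),(0,0,255)),((626,223),(0,255,0))):
    pts=[proj(im,(x+55*np.cos(t),y+55*np.sin(t),75)) for t in np.linspace(0,6.28,90)]
    for u,v in pts: cv2.circle(b,(int((u-150+.5)*7),int((v-185+.5)*7)),1,col,-1)
cv2.imwrite("pics/pan_side.png",b)
im=pickle.load(open("t3.pkl","rb"))
c=im["color"][120:215,150:240,::-1]
b=cv2.resize(c,None,fx=6,fy=6,interpolation=cv2.INTER_CUBIC)
for (x,y),col in(((625.9,217.3),(0,0,255)),):
    for t in np.linspace(0,6.28,90):
        u,v=proj(im,(x+55*np.cos(t),y+55*np.sin(t),75)); cv2.circle(b,(int((u-150+.5)*6),int((v-120+.5)*6)),1,col,-1)
cv2.imwrite("pics/pan_top.png",b)
E
```

```text
(array([616.2, 243.6]), np.float64(38.7)) (array([616.2, 243.5]), np.float64(28.4))
(np.float64(216.69212871357166), np.float64(216.5177917360047)) [[619.90866765 234.81386664]]
```

View pics/pan_side.png

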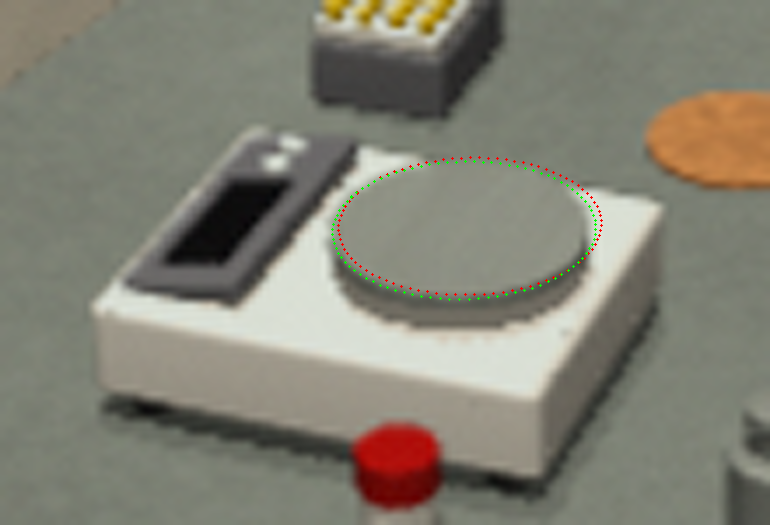

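View pics/pan_top.png

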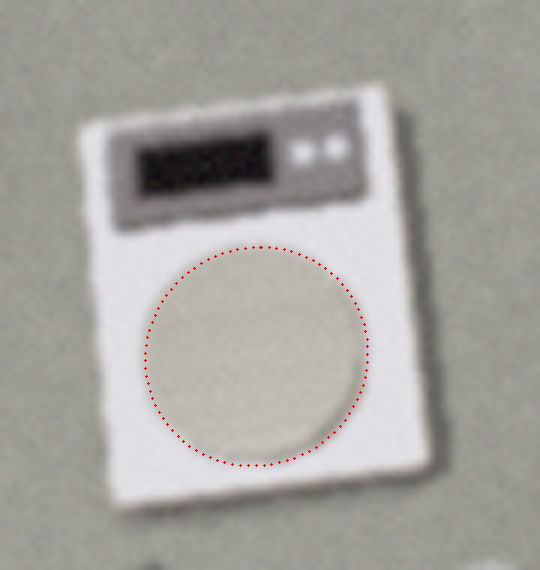

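```bash
cat >> h.py <<'E'
def touch(x,y,z0,z1,thr=1.5,step=0.5,feed=15):
    """descend slowly from z0 until contact force rises"""
    ctrl.move_straight([x,y,z0],feed=40); ctrl.wait(0.15)
    f0=np.mean([ctrl.read_state()["ft_force"][2] for _ in range(3)]);z=z0
    while z>z1:
        z-=step; ctrl.move_straight([x,y,z],feed=feed)
        f=ctrl.read_state()["ft_force"][2]
        if f-f0>thr: break
    print("touch z",z,"dF",round(f-f0,2)); return z
E
python3 - <<'E'
from h import *
ctrl.move_to([499.5,103.5,180],Y)
ctrl.move_straight([499.5,103.5,38],feed=150)
ctrl.set_gripper(40,30);st("grip")
ctrl.move_straight([499.5,103.5,165],feed=150);st("lift")
ctrl.move_straight([626.8,221.3,165],feed=200)
ctrl.move_straight([626.8,221.3,122],feed=120)
z=touch(626.8,221.3,116,110);st("placed")
E
```

```text
grip t 13.3 p [500.1 103.3  38.9] rpy [3.14  0.    1.571] F [-0.8 -1.2  5.1] gap 50.9
lift t 14.3 p [499.  103.5 164.2] rpy [-3.14   0.     1.571] F [ 0.4 -0.4 -1. ] gap 51.3
touch z 113.5 dF 4.04
placed t 17.6 p [626.9 221.3 114. ] rpy [ 3.141 -0.     1.571] F [-0.7 -1.2  3.7] gap 51.0
```

```bash
python3 - <<'E'
from h import *
ctrl.set_gripper(78,20);st("rel")
ctrl.move_straight([626.8,221.3,200],feed=200)
ctrl.move_to([503.5,-259.5,160],Y);st("over lid")
im=shot("top","t4");s=shot("side","s4")
print("cru top",ringfit(im,627,221,135,24.5,29),"side",ringfit(s,627,221,135,24.5,29),proj(im,(627,221,135)))
cv2.imwrite("pics/c4.png",np.hstack([cv2.resize(im["color"][120:215,150:240,::-1],(400,422),interpolation=2),cv2.resize(s["color"][160:260,165:260,::-1],(400,422),interpolation=2)]))
E
```

```text
rel t 18.0 p [626.7 221.3 113.3] rpy [-3.141  0.     1.571] F [-0.1 -0.2 -0.2] gap 77.7
over lid t 20.4 p [ 504.  -258.8  160. ] rpy [ 3.141 -0.     1.572] F [-0.4  0.6 -0.1] gap 78.0
cru top (array([627.1, 220.2]), np.float64(14.4)) side (array([625.7, 221. ]), np.float64(27.1)) (np.float64(187.2837986648364), np.float64(174.17542591131007))
```

View pics/c4.png

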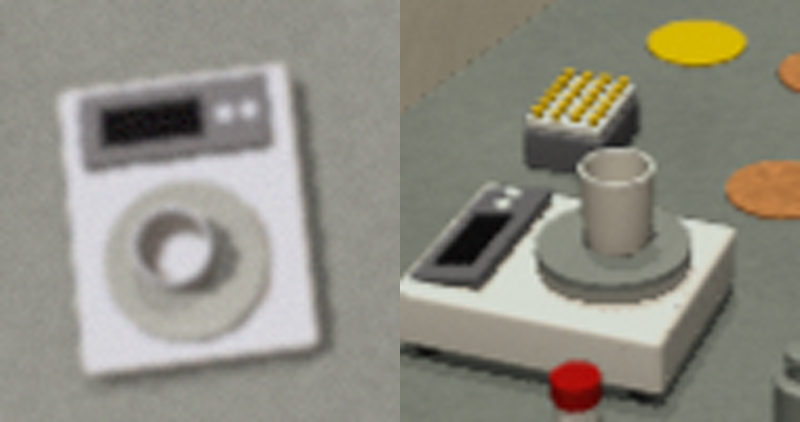

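View pics/s4.png

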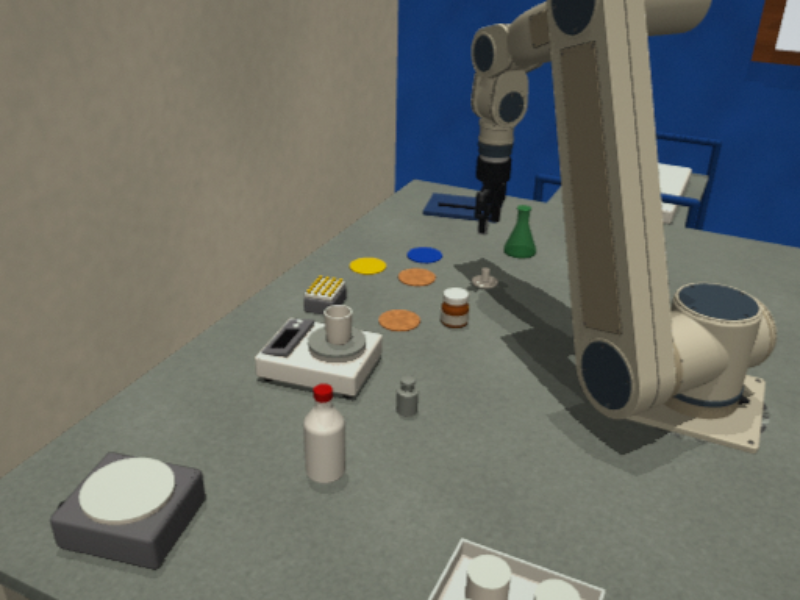

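The crucible stands upright on the pan. I'll check its centring with a larger overlay.

```bash
python3 - <<'E'
from h import *
import pickle
out=[]
for n,(u0,v0,w,h) in(("s4",(180,190,75,60)),("t4",(160,150,60,60))):
    im=pickle.load(open(n+".pkl","rb"));k=8
    b=cv2.resize(im["color"][v0:v0+h,u0:u0+w,::-1],None,fx=k,fy=k,interpolation=cv2.INTER_CUBIC)
    b=cv2.convertScaleAbs(b,alpha=1.6,beta=-80)
    def ring(x,y,z,r,col):
        for t in np.linspace(0,6.28,70):
            u,v=proj(im,(x+r*np.cos(t),y+r*np.sin(t),z));cv2.circle(b,(int((u-u0+.5)*k),int((v-v0+.5)*k)),1,col,-1)
    ring(626.8,221.3,75,21,(255,0,0)); ring(626.8,221.3,135,26,(255,0,0)); ring(626.8,221.3,75,55,(0,0,255));ring(626.8,221.3,56,55,(0,255,0))
    cv2.imwrite(f"pics/ov_{n}.png",b)
E
```

```text
(no output)
```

View pics/ov_s4.png

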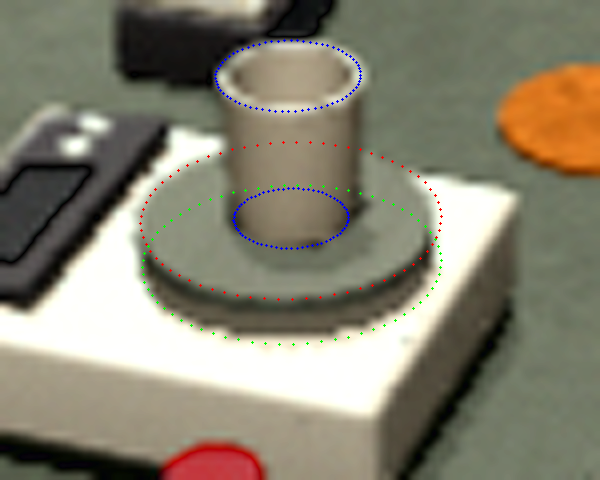

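View pics/ov_t4.png

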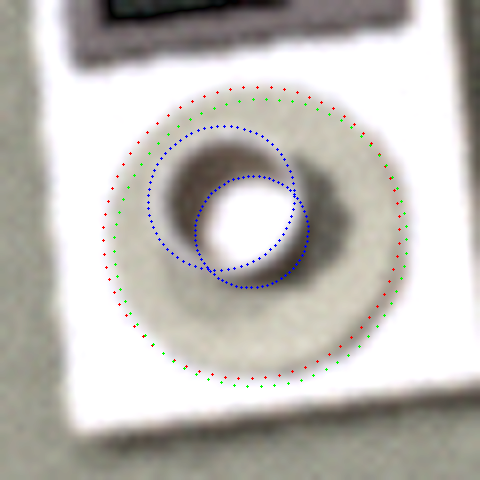

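The overlay puts the crucible within about 2–3 mm of the pan centre in both views. Now the lid.

```bash
python3 - <<'E'
from h import *
import pickle
x,y=503.8,-260.5
ctrl.set_gripper(50,20)
ctrl.move_to([x,y,120],Y)
ctrl.move_straight([x,y,39.5],feed=100)
ctrl.set_gripper(10,20);st("gripY")
ctrl.set_gripper(50,20)
ctrl.move_straight([x,y,85],feed=150)
ctrl.move_to([x,y,85],X)
ctrl.move_straight([x,y,39.5],feed=100)
ctrl.set_gripper(10,25);st("gripX")
ctrl.move_straight([x,y,90],feed=100);st("lift")
shot("side","s5")
E
```

```text
gripY t 22.5 p [ 504.  -260.6   40. ] rpy [3.141e+00 1.000e-03 1.571e+00] F [-0.3  0.3  5.2] gap 16.9
gripX t 25.7 p [ 504.1 -260.7   40.2] rpy [ 3.141e+00 -1.000e-03  0.000e+00] F [0.5 1.1 5.8] gap 16.9
lift t 26.4 p [ 503.5 -260.3   89.5] rpy [-3.141  0.     0.   ] F [ 0.3  0.  -0.3] gap 16.9
```

```bash
python3 - <<'E'
import pickle,cv2
im=pickle.load(open("s5.pkl","rb"))["color"][100:220,250:380,::-1]
cv2.imwrite("pics/c5.png",cv2.resize(im,None,fx=5,fy=5,interpolation=2))
E
```

```text
(no output)
```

View pics/c5.png

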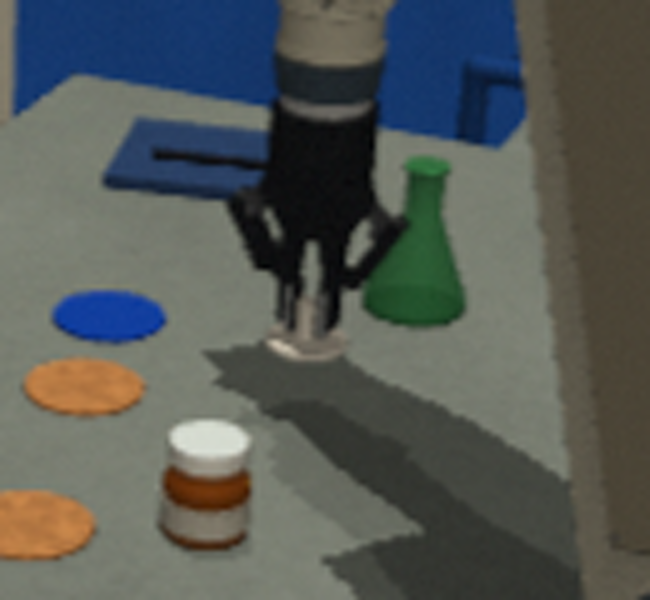

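The lid hangs level from its post at (305,340) in the crop. Seating it.

```bash
python3 - <<'E'
from h import *
x,y=626.8,221.3
ctrl.move_straight([503.8,-260.5,230],feed=250)
ctrl.move_straight([x,y,230],feed=250);ctrl.wait(0.2);st("over")
ctrl.move_straight([x,y,180],feed=100)
z=touch(x,y,174,166,thr=1.5);st("seated")
shot("side","s6")
E
```

```text
over t 29.5 p [626.8 220.7 230.2] rpy [-3.142e+00 -0.000e+00 -1.000e-03] F [ 0.1  0.2 -0.6] gap 17.1
touch z 170.0 dF 4.04
seated t 32.6 p [626.9 221.3 170.3] rpy [-3.141e+00 -1.000e-03  0.000e+00] F [-0.1  0.1  3.4] gap 17.2
```

```bash
python3 - <<'E'
import pickle,cv2
im=pickle.load(open("s6.pkl","rb"))["color"][160:260,165:275,::-1]
cv2.imwrite("pics/c6.png",cv2.resize(im,None,fx=5,fy=5,interpolation=2))
E
```

```text
(no output)
```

View pics/c6.png

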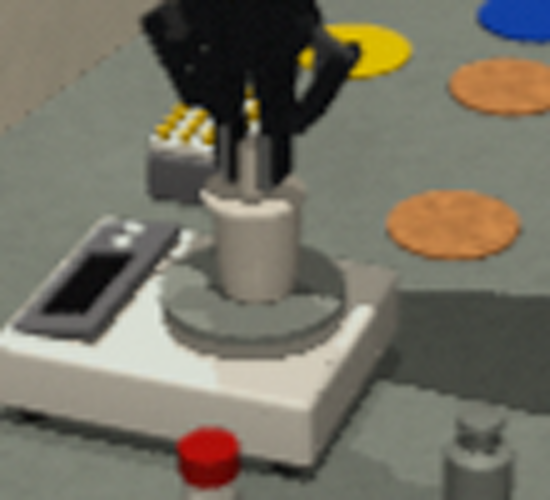

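The contact height is as expected, so the lid is in the mouth. Release it and fetch the weight.

```bash
python3 - <<'E'
from h import *
x,y=626.8,221.3
ctrl.set_gripper(45,20);st("rel")
ctrl.move_straight([x,y,235],feed=150)
x,y=457.7,272.5
ctrl.move_to([x,y,170],X);st()
ctrl.set_gripper(75,20)
ctrl.move_straight([x,y,31],feed=150)
ctrl.set_gripper(25,20);st("gripX")
ctrl.set_gripper(75,20)
ctrl.move_straight([x,y,115],feed=200)
ctrl.move_to([x,y,115],Y)
im=shot("side","s7")
ctrl.move_straight([x,y,31],feed=150)
ctrl.set_gripper(25,70);st("gripY")
ctrl.move_straight([x,y,110],feed=120);st("lift")
c=im["color"][150:290,165:305,::-1]
cv2.imwrite("pics/c7.png",cv2.resize(c,None,fx=4,fy=4,interpolation=2))
E
```

```text
rel t 33.0 p [626.8 221.3 169.8] rpy [ 3.142  0.    -0.   ] F [-0.3  0.6  0.1] gap 44.9
 t 34.4 p [458.4 272.6 170.1] rpy [-3.142e+00 -1.000e-03  0.000e+00] F [ 0.3 -0.1 -0. ] gap 45.0
gripX t 36.3 p [458.  272.6  31.7] rpy [-3.141e+00 -1.000e-03  0.000e+00] F [-1.2 -0.2  5.8] gap 37.6
gripY t 39.9 p [458.1 272.6  32.1] rpy [ 3.14  -0.     1.571] F [-1.7 -0.9  7.3] gap 36.3
lift t 40.7 p [457.2 272.3 109.3] rpy [-3.14   0.     1.571] F [ 0.   0.6 -5.5] gap 36.3
```

View pics/c7.png

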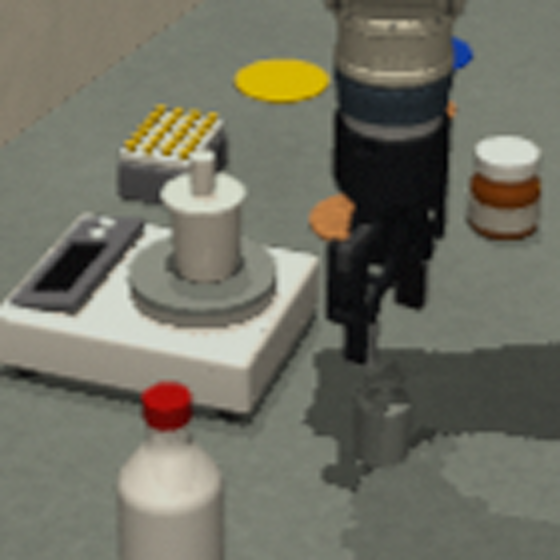

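The lid sits flat on the crucible, and the wrist reads −5.5 N, so the weight is held. Placing it on the mid coaster.

```bash
python3 - <<'E'
from h import *
x,y=607.5,-10.9
ctrl.move_straight([480,100,115],feed=220)
ctrl.move_straight([x,y,115],feed=220)
ctrl.move_straight([x,y,46],feed=100)
z=touch(x,y,40,33,thr=2);st("placed")
ctrl.set_gripper(75,20);st("rel")
ctrl.move_straight([x,y,130],feed=200)
x,y=501.6,-62
ctrl.move_to([x,y,200],X)
ctrl.move_to([430,-330,230],X);st()
im=shot("top","t8");s=shot("side","s8")
print("mid",ringfit(im,608,-13,4,42,48,(1,0,-1)),ringfit(s,607,-9,4,42,48,(1,0,-1)))
print("jar",ringfit(im,502,-64,70,26,32),ringfit(s,502,-62,70,26,32))
k=6;o=[]
for i,(u0,v0) in((im,(240,160)),(s,(225,170))):
    b=cv2.resize(i["color"][v0:v0+64,u0:u0+64,::-1],None,fx=k,fy=k,interpolation=2)
    for z,r in((4,19),(49,19),(4,45)):
        for t in np.linspace(0,6.28,60):
            a,c=proj(i,(607.5+r*np.cos(t),-10.9+r*np.sin(t),z));cv2.circle(b,(int((a-u0+.5)*k),int((c-v0+.5)*k)),1,(255,0,0),-1)
    o.append(b)
cv2.imwrite("pics/c8.png",np.hstack(o))
E
```

```text
touch z 36.0 dF 3.06
placed t 45.8 p [607.6 -10.9  36.2] rpy [3.141 0.    1.571] F [-0.7 -0.1 -1.3] gap 36.2
rel t 46.3 p [607.6 -10.9  36.1] rpy [3.141 0.    1.571] F [-0.4 -0.1 -1. ] gap 75.0
 t 49.3 p [ 430.3 -329.1  229.8] rpy [-3.141e+00  0.000e+00  1.000e-03] F [-0.3  0.4 -0.5] gap 75.0
mid (array([608.2, -13.1]), np.float64(55.4)) (array([607.2,  -8.8]), np.float64(42.8))
jar (array([501.8, -64.2]), np.float64(41.1)) (array([501.1, -62.2]), np.float64(35.4))
```

View pics/c8.png

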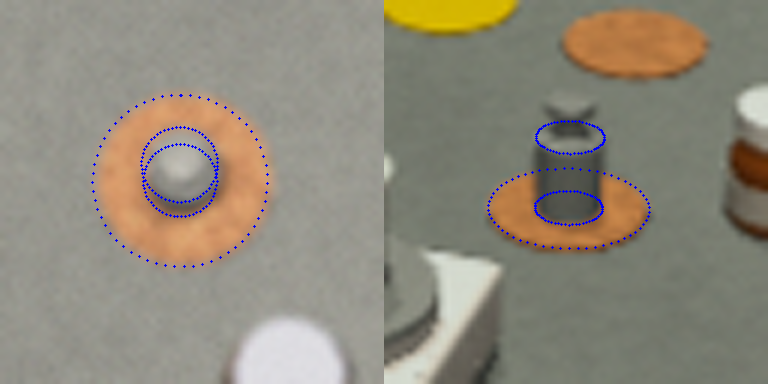

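View pics/t8.png

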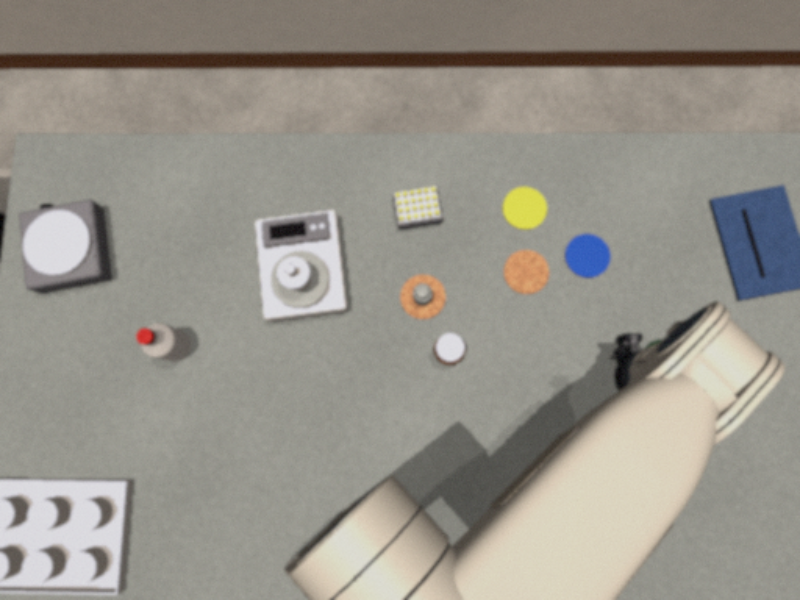

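The weight is upright and centred on the middle coaster at (423,294). The jar is next, at (450,348), going to the cork disc at (527,272).

```bash
python3 - <<'E'
from h import *
x,y=501.5,-62.5
ctrl.set_gripper(85,20)
ctrl.move_to([x,y,170],X);st()
ctrl.move_straight([x,y,41],feed=130)
ctrl.set_gripper(45,20);st("gripX")
ctrl.set_gripper(85,20)
ctrl.move_straight([x,y,125],feed=200)
ctrl.move_to([x,y,125],Y)
ctrl.move_straight([x,y,41],feed=130)
ctrl.set_gripper(45,40);st("gripY")
ctrl.move_straight([x,y,110],feed=120);st("lift")
x,y=659.0,-216.2
ctrl.move_straight([x,y,115],feed=200)
ctrl.move_straight([x,y,56],feed=100)
z=touch(x,y,50,42,thr=2);st("placed")
s=shot("side","s9")
E
```

```text
t 50.7 p [501.8 -63.3 170.3] rpy [ 3.141e+00 -1.000e-03 -0.000e+00] F [0.3 0.2 0.8] gap 84.9
gripX t 52.2 p [501.8 -62.6  41.7] rpy [ 3.141e+00 -1.000e-03  0.000e+00] F [-1.9  0.2  6.3] gap 59.1
gripY t 55.8 p [502.  -62.6  42.2] rpy [3.140e+00 1.000e-03 1.571e+00] F [-1.8  0.3  7.9] gap 58.4
lift t 56.5 p [501.1 -62.4 109.4] rpy [-3.141 -0.     1.571] F [-0.4 -0.8 -2.6] gap 58.4
touch z 46.0 dF 3.62
placed t 60.9 p [ 659.  -216.2   46.3] rpy [3.141 0.    1.571] F [-0.5  0.6  1.8] gap 58.6
```

```bash
python3 - <<'E'
import pickle,cv2
im=pickle.load(open("s9.pkl","rb"))["color"][110:250,200:340,::-1]
cv2.imwrite("pics/c9.png",cv2.resize(im,None,fx=4,fy=4,interpolation=2))
E
```

```text
(no output)
```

View pics/c9.png

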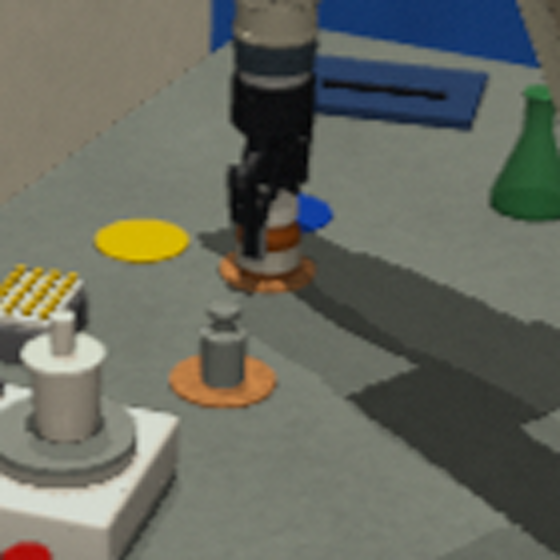

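The jar is on the far cork coaster at (268,270). Release, retreat and check everything.

```bash
python3 - <<'E'
from h import *
import pickle
x,y=659.0,-216.2
ctrl.set_gripper(82,20);st("rel")
ctrl.move_straight([x,y,160],feed=150)
ctrl.move_to([350,-60,330],Y);st()
ctrl.move_to([250,330,350],Y);st()
im=shot("top","t10");s=shot("side","s10")
print("end",ringfit(im,660,-218,4,42,48,(1,0,-1)),"jar",ringfit(im,660,-218,74,26,32),ringfit(im,660,-218,74,24,30))
print("lid",ringfit(im,627,220,140,27.5,33),"side",ringfit(s,627,221,140,27.5,33))
k=6;o=[]
J=[(4,30,659,-216.2),(74,30,659,-216.2),(4,45,659,-216.2)];L=[(140,30,626.8,221.3),(75,21,626.8,221.3),(75,55,626.8,221.3)]
for i,l in((im,((306,140),(158,140))),(s,((235,140),(180,180)))):
  for (u0,v0),R in zip(l,(J,L)):
    b=cv2.resize(i["color"][v0:v0+66,u0:u0+66,::-1],None,fx=k,fy=k,interpolation=2)[:,:]
    for z,r,x,y in R:
        for t in np.linspace(0,6.28,60):
            a,c=proj(i,(x+r*np.cos(t),y+r*np.sin(t),z));cv2.circle(b,(int((a-u0+.5)*k),int((c-v0+.5)*k)),1,(255,0,0),-1)
    o.append(cv2.resize(b,(300,300)))
cv2.imwrite("pics/c10.png",np.vstack([np.hstack(o[:2]),np.hstack(o[2:])]))
for n,m in(("top",im),("side",s)):
    P0=cloud(pickle.load(open(n+"0.pkl","rb")));P=cloud(m)
    for k2,c,r in(("flask",(486,-473),60),("wash",(507,470),50),("tip",(784,0),70)):
        print(n,k2,[ (q.mean(0).round(1),len(q)) for q in (A[(np.hypot(A[...,0]-c[0],A[...,1]-c[1])<r)&(A[...,2]>12)] for A in(P0,P))])
E
```

```text
rel t 61.4 p [ 659.1 -216.2   46. ] rpy [3.142 0.    1.571] F [0.1 0.5 0.6] gap 81.9
 t 63.7 p [350.7 -60.4 329.6] rpy [-3.141 -0.     1.571] F [-0.  -0.5 -0.4] gap 81.8
 t 65.2 p [250.6 329.7 349.8] rpy [-3.141  0.     1.57 ] F [0.3 0.1 0. ] gap 81.9
end (array([ 660.1, -218.4]), np.float64(41.0)) jar (array([ 658.3, -217.1]), np.float64(41.7)) (array([ 658.3, -217.4]), np.float64(48.4))
lid (array([626.4, 219.1]), np.float64(36.1)) side (array([627. , 222.6]), np.float64(44.5))
top flask [(array([ 482.8, -463.7,   63. ]), 641), (array([ 483. , -463.3,   62.1]), 651)]
top wash [(array([503.7, 460.6, 100.6]), 620), (array([503.6, 460.5, 100.5]), 621)]
top tip [(array([779.2,  -1.3,  44. ]), 689), (array([779.4,  -1.1,  44.3]), 686)]
side flask [(array([ 482.1, -455.7,   57.6]), 383), (array([ 507.1, -457.5,   49.3]), 33)]
side wash [(array([498.2, 492.4,  85.3]), 1273), (array([498.3, 492.5,  85.3]), 1268)]
side tip [(array([776. ,  17.3,  38. ]), 463), (array([781.5,  14.8,  41. ]), 379)]
```

View pics/c10.png

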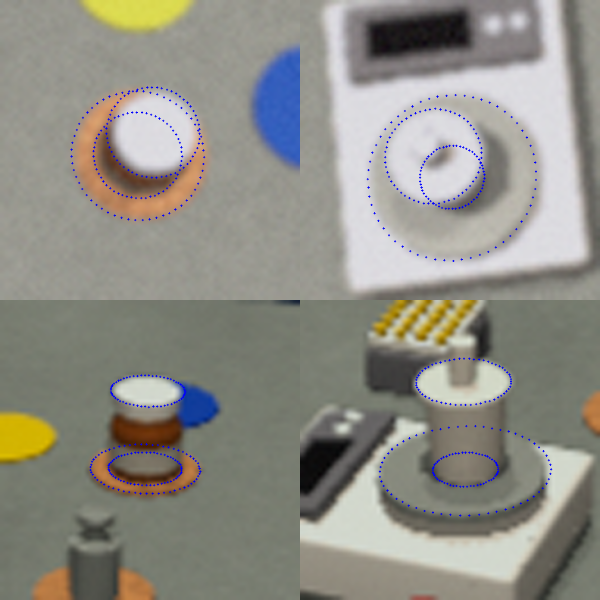

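View pics/t10.png

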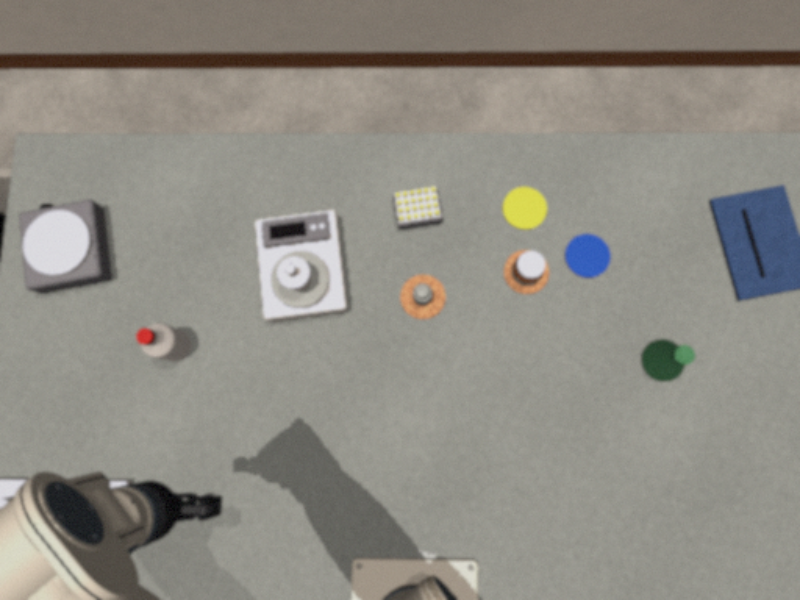

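View pics/s10.png

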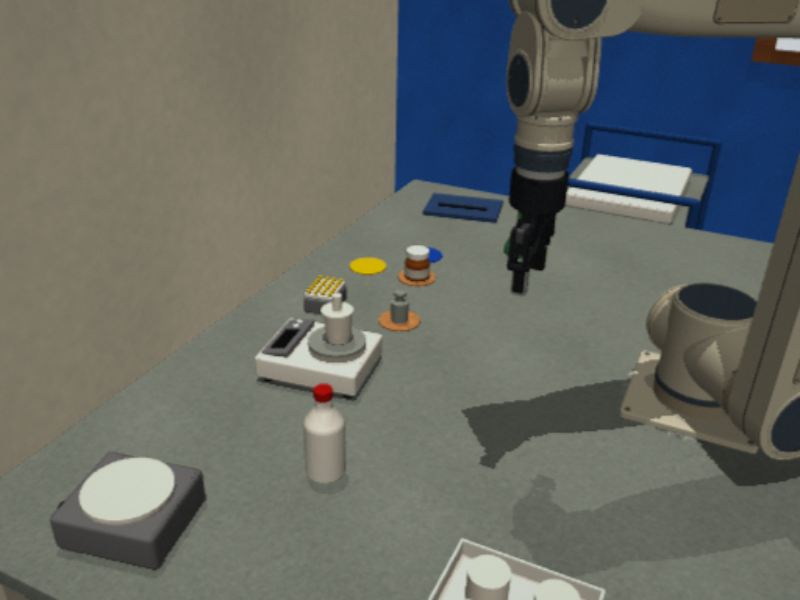

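Everything is in place: the lidded crucible on the pan (294,272), the weight on the mid coaster (423,294) and the jar on the end coaster (530,266). The bystanders have not moved in the top view. Handing in.

```bash
python3 -c "
from h import *
ctrl.job_done();st('done')"
```

```text
the job is handed in; nothing more can be done
the job is handed in; nothing more can be done
```

The job is handed in at about 65 s on the robot's clock, well under the 109 s limit. The crucible stands upright on the balance pan with its lid on. The check weight is on the cork coaster next to the balance, and the jar is on the far cork coaster. I placed them in the order you asked, each lowered slowly until a contact force of a few newtons.

**Final checks:**
- **Crucible and lid:** the crucible is within about 2–3 mm of the pan's centre. The lid touched down at the expected height and looks flat.
- **Weight and jar:** both look upright and within about 2 mm of their coasters' centres.
- **Bystanders:** the flask, wash bottle and tip box are within 1 mm of where they started in the top camera.

**What disagreed or couldn't be checked:**
- **Camera disagreement:** the two cameras differed by about 3–5 mm sideways. I corrected the targets using the crucible's known position after centring it in the gripper. The side camera's automatic fit of the pan failed, so I judged the pan centre from overlays and the top view.
- **Partly hidden at the end:** in the last side view the flask was mostly hidden by the arm and the tip box partly behind other items. Their final check rests on the top camera alone.

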